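# Put the stoneware house in the curing case and slide its hatch shut

### The arm

A 6-joint arm with a two-finger parallel gripper is mounted at the origin on the work surface. World frame = base frame: x ahead of the robot, y to its left, z up, the work surface at z = 0. Lengths are in mm, angles in rad, forces in N, time in s.
With the tool pointing down it reaches from about 400 to 925 mm from the base axis. Payload 12.5 kg.
Tool frame: the origin (TCP) lies at the very end of the fingers, on their centre line; the grasp point (between the pads) lies 19 mm behind it; z points along the fingers, y is the line along which they close (so a half turn about z gives the same grasp; the last joint's range is limited). The gripper opens to 95 mm and grips with 3 to 60 N. Pads are 20 mm wide; open, the fingers measure 119 mm over their backs; the gripper's body (75 mm by 180 mm) begins 59 mm behind the grasp point.
Start: joints at [1.011, 0.491, 1.559, -0, 1.092, -0.106], TCP at [273.977, 561.768, 214.661] pointing down, gripper open.
Joint ranges: [-3.1, 3.1], [-0.84, 2.19], [0.05, 2.79], [-1.13, 4.28], [0.06, 2.93], [-2.69, 2.69]. Speed limits (rad/s): [2.22, 2.22, 2.79, 3.14, 3.14, 3.14].

### API

Orientations are given as [roll, pitch, yaw] about the fixed x, y, z axes, in that order (R = Rz(yaw) Ry(pitch) Rx(roll)).
In Python, from cell import * gives the robot as it stands.
- The arm moves only by the tool step_arm, never from a script. Its argument "plan" is a list of rows, each an object of numbers: "x", "y", "z": the shift along the tool's x, y, z in units of 25 mm (1.0 is 25 mm); "rx", "ry", "rz": the turn, a rotation vector about the tool's x, y, z in units of 0.1 rad (1.0 is 0.1 rad). In form: [{"x": .., "y": .., "z": .., "rx": .., "ry": .., "rz": ..}, ...]. A call has exactly 10 rows; each row shifts and turns the commanded pose from where the row before left it, along the tool's axes as they then stand; what a row does not reach is not made up. A row lasts 1/12 s, in which the tool goes at most 41.7 mm and 7.16 degrees, less where a joint would pass 70% of its speed; a pose out of reach is approached as far as the arm can. A call with a number of a shift or a turn outside -1 to 1 is refused whole. A call with a gripper value outside its range is refused whole. "jaw" is the closure, from -1 (fully open) to 1 (shut), so that 0 is half open, set as the call begins (left out, the last holds). The fingers move at their own pace and stop on an object; the grip force is fixed at half the most. Time passes only in rows, so rows that do not move let the fingers close, or fill a call up. It gives the time, the measured TCP pose, the force, the opening and the grip force at its end, in the units of the state.
- state(): the state, without advancing time (a new reading comes with each control period).
- read_camera(name): name is "scene" or "side" or "wrist"; returns a dict with "image" (384x512x3 uint8, red, green, blue), "depth" (384x512 float32, mm along the optical axis (not along the pixel's ray), 0 where there is no reading), "vfov" (degrees; the focal length in pixels is half the picture's height over the tangent of half this angle, whatever the lens; pixels are square), "cx", "cy" (the principal point, pixels), "k1" (the pictures are not rectified: a ray, as slopes to the right and down, at radius r is drawn at 1 + k1 r^2 times it, then the intrinsics apply), "R" (3x3) and "t" (3): a world point X has camera coordinates R X + t. Camera axes: x right, y down, z forward; pixel columns grow to the right and rows downward; lengths in mm; the calibration is good to about 2 mm. A picture is of the moment at which its call begins.
- job_done(): hands the job in; it is judged then, once.
The state is a dict: "t": time; "joints": joint angles; "qvel": joint speeds; "tau": joint torques, N m; "eef_pos": TCP position; "tcp_rot": TCP orientation; "ft_force": force on the tool from outside, world axes, zero at the start; "moment": the same for the moment, N m; "opening": opening from 0.0 (shut) to 1.0 (fully open); "grip_force": force on a finger pad.
Only numpy, scipy, OpenCV 4.12 (cv2) and the standard library are available. Lean on these libraries where they do the work, as an engineer would, in place of code of your own. Each camera call takes 0.05 s, during which the arm holds its last target. There are 200 camera calls.

### The job

Lift the little dark stoneware house out of the drying rack by its two gable ends, stand it on the open bench and let go, then take it again across its long walls and lower it gently, upright, into the open pocket of the wooden case, so that it sits on the pocket's floor between the two battens (do not drop it in). Then slide the hatch along its track until it is fully closed against the frame, without slamming it, and let go. Do not disturb the other wares, the tub or the brush.

Things in the scene. Friction and masses are not known exactly. Their poses are not given: they have to be found in the camera images.
- house_center (a point): The thing to move: loose dark stoneware model house, about 0.2 kg, 62 mm long (x), 42 mm wide (y), ridge 64 mm high along x. Point: its centre, 32 mm above its underside; z up. Gable ends (+-x, 31 mm from centre) and long walls (+-y, 21 mm) are flat and upright to 54 mm above the underside; above that a shallow roof. Same when turned half round.
- rack_slot (a point): Fixed light wood rack, 110 (x) by 82 mm (y); the house starts in it, its x along the rack's x. Point: centre of the slot's floor, 12 mm above the bench. Slot 54 mm wide between fences 14 mm thick that rise 60 mm above its floor, so the house's long walls cannot be reached there. A lip 8 mm high closes the slot's floor at x = +-51 to 55 mm; fingers stay above it.
- pocket (a point): Centre of the floor of the case's open pocket, 12 mm above the bench. Pocket 74 mm in x, 120 mm in y, walls 71 mm high: fingers fit beside the house's long walls (+-y), not at its gables (+-x). Two battens along x, 10 mm high, 8 mm thick, 50 mm apart (y = -25 to 25 mm); the house goes between them, its x along this x, either way round. Crosswise it rides on the battens and jams the hatch.
- case_middle (a point): Centre of the underside of the fixed light wood case, on the bench; axes as pocket, which lies at y = -76 mm of it. Case 102 mm (x) by 300 mm (y), wall tops 83 mm above the bench, metal track strips on the long edges up to 95 mm. Its +y part (y above -16 mm) has a closed deck at 83 mm on which the open hatch lies.
- hatch (a joint): Dark wood sliding hatch on top of the case, metres of opening: 0 = closed against the frame at the case's -y end, opens towards the case's +y, up to 0.160; it starts beyond 0.125, clear of the pocket. Stiff runners: about 3 N to move it; it stays where it is left.
- hatch_bar (a point): Centre of the steel pull bar standing in the middle of the hatch: 60 mm along x, 16 mm thick in y, 26 mm high (13 mm above and below this point; the hatch's upper face at its foot is 93 mm above the bench). Axes as pocket; closing moves it to -y; closed, it is at y = -3 mm of pocket. Hatch plate 86 mm (x) by 130 mm (y).
- tower_a: Bystander: dark round stoneware tower, 60 mm across, 150 mm high, origin under its foot. Not to be moved.
- tower_b: Bystander: dark round stoneware tower, 52 mm across, 115 mm high, origin under its foot. Not to be moved.
- tub: Bystander: white plastic wash tub, 140 by 220 mm, 85 mm high, origin under its centre. Not to be moved.
- brush: Bystander: flat brush lying on the bench beside the tub, origin under its middle. Not to be moved.

How it is judged (in metres and radians):
On the way, in this order (a step that is already met when the one before it is completed fails the run):
1. the house stands upright on the bench itself, let go (contact force between the fingers and house below 0.1 N and height (world z) of house_center below 0.037 m and angle between house_center's own z axis and vertical below 0.08 rad), for 0.2 s.
2. the house sits upright on the pocket's floor between the battens, let go, the hatch still open (contact force between the fingers and house below 0.1 N and x of house_center in the frame of pocket between -0.009 and 0.009 m and y of house_center in the frame of pocket between -0.008 and 0.008 m and z of house_center in the frame of pocket between 0.028 and 0.036 m and angle between house_center's own z axis and vertical below 0.08 rad and angle between the x axis of house_center and the x axis of pocket, either way round below 0.25 rad and value of joint hatch above 0.06 m), for 0.2 s.
3. the hatch is closed against the frame (value of joint hatch below 0.003 m), for 0.2 s.
At the end, for the whole second after the job is handed in: The house sits at rest, upright (within 0.08 rad), on the pocket's floor between the battens (centre within 9 mm in x, 8 mm in y and 4 mm in height of its place, long axis within 0.25 rad of the pocket's x), and the hatch is closed to within 3 mm of the frame (x of house_center in the frame of pocket between -0.009 and 0.009 m and y of house_center in the frame of pocket between -0.008 and 0.008 m and z of house_center in the frame of pocket between 0.028 and 0.036 m and angle between house_center's own z axis and vertical below 0.08 rad and angle between the x axis of house_center and the x axis of pocket, either way round below 0.25 rad and contact force between the fingers and house below 0.1 N and value of joint hatch below 0.003 m and linear speed of house below 0.02 m/s); the robot touches nothing.
It fails at once if the house dropped into the pocket (faster than 0.45 m/s inside it) (horizontal distance between house_center and pocket below 0.03 m and z of house_center in the frame of pocket below 0.06 m and linear speed of house above 0.45 m/s).
It fails at once if the hatch slammed (faster than 0.4 m/s in the last 30 mm) (value of joint hatch below 0.03 m and velocity of joint hatch below -0.4 m/s).
It fails at once if a tower, the tub or the brush moved more than 30 mm (distance of any of tower_a, tower_b, tub, brush from where it was at the start of the episode above 0.03 m).
It also fails if it takes over 72 s, if anything falls off the work surface, if the arm or the gripper's body presses on something with over 40 N, if the wrist force passes 120 N, or if a joint passes its speed limit or range.

## Working session

There is one attempt and no reset: what is moved stays moved. The work goes in short steps, Python scripts to look and compute and a tool call to move; the robot and the scene stay as the last step left them, time stands still between calls to the robot, and variables do not carry over. Pictures are saved under pics/ and viewed, at most 10 in all, crops included, and the job is handed in when it is done.

Besides the shell and the picture viewer there is one more tool, called after "Request:" as name([rows], argument=value, ...), one row to a line, values as JSON. step_arm: Moves the arm, as the interface text tells. Shifts and turns lie within -1 to 1; 1 stands for 25 mm of shift or 0.1 rad of turn. Its arguments: {"type":"object","properties":{"plan":{"type":"array","items":{"type":"object","properties":{"x":{"type":"number"},"y":{"type":"number"},"z":{"type":"number"},"rx":{"type":"number"},"ry":{"type":"number"},"rz":{"type":"number"}}}},"jaw":{"type":"number"}},"required":["plan"]}

```bash
mkdir -p pics; ls; cat > h.py <<'E'
import numpy as np, cv2, pickle
from cell import *
def cloud(c):
    h,w=c["depth"].shape; f=h/2/np.tan(np.radians(c["vfov"])/2)
    K=np.array([[f,0,c["cx"]],[0,f,c["cy"]],[0,0,1.]])
    u,v=np.meshgrid(np.arange(w),np.arange(h))
    p=cv2.undistortPoints(np.stack([u,v],-1).reshape(-1,1,2).astype(float),K,np.array([c["k1"],0,0,0.])).reshape(h,w,2)
    d=c["depth"].astype(float)
    P=np.dstack([p[...,0]*d,p[...,1]*d,d])
    W=(P-np.array(c["t"]))@np.array(c["R"])
    W[d==0]=np.nan
    return W
def shot(n,tag):
    c=read_camera(n); cv2.imwrite(f"pics/{tag}.png",c["image"][:,:,::-1]); W=cloud(c); np.save(f"{tag}.npy",W); return c,W
E
python3 - <<'E'
from h import *
for n in("scene","side"):
    c,W=shot(n,n+"0"); R=np.array(c["R"]); print(n,c["vfov"],c["k1"],-R.T@np.array(c["t"]),R[2])
a=[cv2.imread(f"pics/{n}0.png") for n in("scene","side")]
print(state())
E
```

```text
pics
scene 55.02675846217097 -0.12182108587631488 [1177.21790457  220.44483954  827.41876489] [-0.57363316 -0.23788401 -0.78380878]
side 57.01248527678093 -0.020989914648951575 [ 362.06257442 -604.82853329  896.92972624] [ 0.28627687  0.58141012 -0.76158245]
{'t': 0.1, 'joints': array([ 1.01141062e+00,  4.91503489e-01,  1.55941426e+00, -2.56560625e-05,
        1.09165285e+00, -1.05583464e-01]), 'qvel': array([ 0.00134624, -0.00214352, -0.00410815, -0.00036815, -0.00124688,
        0.00219015]), 'tau': array([ 3.01769054e-03, -6.13624763e+01, -2.58605826e+01,  6.93371077e-02,
        4.70828195e-02, -6.32073807e-05]), 'eef_pos': array([273.85223312, 561.56987233, 214.10868873]), 'tcp_rot': array([-3.14061776e+00, -8.04342559e-05,  2.68780221e+00]), 'ft_force': array([-0.45206967, -0.57120934,  0.29480947]), 'moment': array([0.00839757, 0.03203989, 0.0596002 ]), 'grip_force': 0.0, 'opening': 1.0006149806307907}
```

View pics/scene0.png

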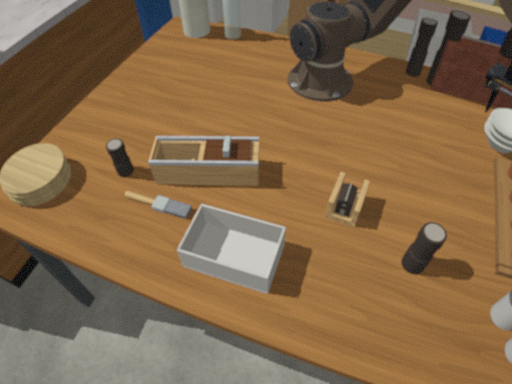

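View pics/side0.png

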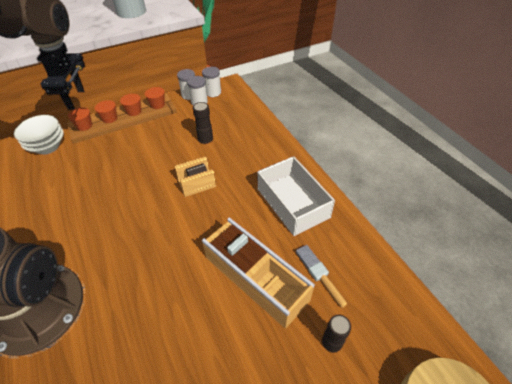

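The scene view shows the house in the rack at (345,200), the case at (205,160) with its open pocket on the left and the bar at (227,147), and the tub below at (233,248). In the side view the rack is at (195,177), the case at (258,270) and the bar at (237,242).

```bash
python3 - <<'E'
from h import *
for n,rk,cs in(("scene",(315,165,380,230),(140,125,270,192)),("side",(170,150,220,200),(195,212,320,328))):
    W=np.load(n+"0.npy"); I=cv2.imread(f"pics/{n}0.png").astype(int)
    def reg(b): return W[b[1]:b[3],b[0]:b[2]].reshape(-1,3), I[b[1]:b[3],b[0]:b[2]].reshape(-1,3)
    P,C=reg(rk)
    m=(P[:,2]>62)&(P[:,2]<82)&(C[:,2]>110); r=cv2.minAreaRect(P[m][:,:2].astype(np.float32)); print(n,"rack top",m.sum(),r,np.median(P[m][:,2]))
    m=(P[:,2]>50)&(P[:,2]<82)&(C.max(1)<80); r=cv2.minAreaRect(P[m][:,:2].astype(np.float32)); print("house",m.sum(),r,P[m][:,2].max())
    P,C=reg(cs)
    m=(P[:,2]>76)&(P[:,2]<100); r=cv2.minAreaRect(P[m][:,:2].astype(np.float32)); print("case top",m.sum(),r,np.percentile(P[m][:,2],[5,50,95]))
    m=(P[:,2]>108)&(P[:,2]<125); r=cv2.minAreaRect(P[m][:,:2].astype(np.float32)); print("bar",m.sum(),r,np.median(P[m][:,2]))
    # all tall objects map
    Q=W.reshape(-1,3); m=(Q[:,2]>20)&(Q[:,0]>150)&(Q[:,0]<1000)&(abs(Q[:,1])<700)
    g=np.zeros((1400//5,1000//5),np.uint8); g[((Q[m][:,1]+700)//5).astype(int),(Q[m][:,0]//5).astype(int)]=255
    k,l,s,ce=cv2.connectedComponentsWithStats(g)
    for i in range(1,k):
        if s[i,4]>30: print("obj x",s[i,0]*5,(s[i,0]+s[i,2])*5,"y",s[i,1]*5-700,(s[i,1]+s[i,3])*5-700)
E
```

```text
scene rack top 435 ((541.9627685546875, 220.4757080078125), (83.81219482421875, 111.81816101074219), 86.66334533691406) 72.93530057479133
house 230 ((552.1626586914062, 217.86209106445312), (38.27659225463867, 61.57451629638672), 88.94536590576172) 78.23583858207135
case top 2573 ((560.281982421875, -191.05099487304688), (108.7762451171875, 302.13824462890625), 19.717805862426758) [79.28621694 93.23625187 97.27369549]
bar 117 ((539.8213500976562, -129.22174072265625), (60.77928161621094, 15.995972633361816), 19.752822875976562) 119.69013327789186
obj x 680 885 y -700 -565
obj x 625 680 y -460 -400
obj x 460 660 y -350 -30
obj x 700 750 y -280 -210
obj x 715 870 y -120 110
obj x 480 605 y 175 265
obj x 625 685 y 390 455
obj x 205 300 y 425 540
obj x 150 180 y 605 685
obj x 695 760 y 620 670
obj x 215 390 y 630 685
obj x 375 585 y 630 675
side rack top 360 ((542.707275390625, 217.0764923095703), (85.21513366699219, 110.13456726074219), 86.7657241821289) 69.8221793704987
house 62 ((547.3471069335938, 215.52296447753906), (33.034149169921875, 59.523963928222656), 85.91060638427734) 74.32669516092554
case top 3041 ((649.1358032226562, -161.13601684570312), (291.3203125, 302.7615051269531), 19.80502700805664) [79.75763606 91.70022304 95.62833715]
bar 153 ((539.2573852539062, -133.5644989013672), (60.07363510131836, 17.536767959594727), 18.211902618408203) 117.45158822227381
obj x 720 880 y -675 -570
obj x 620 675 y -460 -405
obj x 460 665 y -355 -30
obj x 715 870 y -125 105
obj x 485 600 y 170 265
obj x 180 355 y 355 660
obj x 620 685 y 385 450
obj x 150 180 y 600 700
obj x 675 760 y 615 700
obj x 405 490 y 640 700
obj x 210 295 y 650 700
obj x 300 395 y 650 700
obj x 510 590 y 650 700
obj x 760 840 y 655 700
```

```bash
cat >> h.py <<'E'
from scipy.spatial.transform import Rotation as Ro
def go(x,y,z,yaw,n=10,P0=None,yaw0=None):
    "constant row that leads in n rows to TCP x,y,z pointing straight down, yaw (deg)"
    s=state(); P0=s["eef_pos"] if P0 is None else np.array(P0,float)
    R0=Ro.from_euler("xyz",s["tcp_rot"] if yaw0 is None else [np.pi,0,np.radians(yaw0)])
    R1=Ro.from_euler("xyz",[np.pi,0,np.radians(yaw)])
    w=(R0.inv()*R1).as_rotvec()/n; S=sum(Ro.from_rotvec(w*k).as_matrix() for k in range(n))
    p=np.linalg.solve(S,R0.inv().apply(np.array([x,y,z])-P0))
    print("row xyz",np.round(p/25,3),"rot",np.round(w/.1,3),"of",n)
E
python3 -c "
from h import *
go(549,217,170,86.7,20)"
```

```text
row xyz [-0.928  0.107  0.088] rot [-0.     0.     0.587] of 20
```

Request:
step_arm([
  {"x": -0.93,"y": 0.107,"z": 0.09,"rz": 0.587},
  {"x": -0.93,"y": 0.107,"z": 0.09,"rz": 0.587},
  {"x": -0.93,"y": 0.107,"z": 0.09,"rz": 0.587},
  {"x": -0.93,"y": 0.107,"z": 0.09,"rz": 0.587},
  {"x": -0.93,"y": 0.107,"z": 0.09,"rz": 0.587},
  {"x": -0.93,"y": 0.107,"z": 0.09,"rz": 0.587},
  {"x": -0.93,"y": 0.107,"z": 0.09,"rz": 0.587},
  {"x": -0.93,"y": 0.107,"z": 0.09,"rz": 0.587},
  {"x": -0.93,"y": 0.107,"z": 0.09,"rz": 0.587},
  {"x": -0.93,"y": 0.107,"z": 0.09,"rz": 0.587},
], jaw=-1)

```text
schema error: expected keys x, y, z, rx, ry, rz
```

Request:
step_arm([
  {"x": -0.93,"y": 0.107,"z": 0.09,"rz": 0.587},
  {"x": -0.93,"y": 0.107,"z": 0.09,"rz": 0.587},
  {"x": -0.93,"y": 0.107,"z": 0.09,"rz": 0.587},
  {"x": -0.93,"y": 0.107,"z": 0.09,"rz": 0.587},
  {"x": -0.93,"y": 0.107,"z": 0.09,"rz": 0.587},
  {"x": -0.93,"y": 0.107,"z": 0.09,"rz": 0.587},
  {"x": -0.93,"y": 0.107,"z": 0.09,"rz": 0.587},
  {"x": -0.93,"y": 0.107,"z": 0.09,"rz": 0.587},
  {"x": -0.93,"y": 0.107,"z": 0.09,"rz": 0.587},
  {"x": -0.93,"y": 0.107,"z": 0.09,"rz": 0.587},
])

```text
schema error: expected keys x, y, z, rx, ry, rz
```

```bash
python3 - <<'E'
from h import *
c,W=shot("wrist","w1"); s=state(); print(s["eef_pos"],s["tcp_rot"],s["t"])
I=c["image"].astype(int); P=W.reshape(-1,3); C=I.reshape(-1,3)
near=(abs(P[:,0]-545)<90)&(abs(P[:,1]-218)<60)
m=near&(P[:,2]>50)&(P[:,2]<90)&(C.max(1)<90); print(m.sum(),cv2.minAreaRect(P[m][:,:2].astype(np.float32)),np.percentile(P[m][:,2],[5,50,95]))
m=near&(P[:,2]>62)&(P[:,2]<80)&(C[:,0]>110); print(m.sum(),cv2.minAreaRect(P[m][:,:2].astype(np.float32)),np.percentile(P[m][:,2],[5,50,95]))
E
```

```text
[273.85892241 561.61032021 214.213176  ] [-3.14078073e+00 -1.01401921e-04  2.68779205e+00] 0.15Traceback (most recent call last):
  File "<stdin>", line 5, in <module>
    return _quantile_unchecked(
        a, q, axis, out, overwrite_input, method, keepdims, weights)
    return _ureduce(a,
                    func=_quantile_ureduce_func,
    ...<5 lines>...
                    overwrite_input=overwrite_input,
                    method=method)
    r = func(a, **kwargs)
    result = _quantile(arr,
                       quantiles=q,
    ...<2 lines>...
                       out=out,
                       weights=wgt)
    slices_having_nans = np.isnan(arr[-1, ...])
                                  ~~~^^^^^^^^^
IndexError: index -1 is out of bounds for axis 0 with size 0
```

View pics/w1.png

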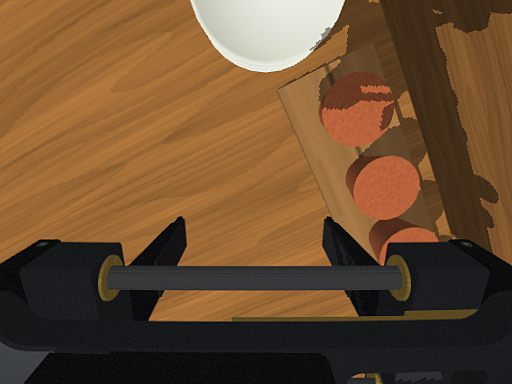

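The wrist view shows the fingers at about (170,250) and (345,250), still at the start pose because the move was refused: every row needs all six keys. I'll resend it in full.

Request:
step_arm([
  {"x": -0.93,"y": 0.107,"z": 0.09,"rx": 0,"ry": 0,"rz": 0.587},
  {"x": -0.93,"y": 0.107,"z": 0.09,"rx": 0,"ry": 0,"rz": 0.587},
  {"x": -0.93,"y": 0.107,"z": 0.09,"rx": 0,"ry": 0,"rz": 0.587},
  {"x": -0.93,"y": 0.107,"z": 0.09,"rx": 0,"ry": 0,"rz": 0.587},
  {"x": -0.93,"y": 0.107,"z": 0.09,"rx": 0,"ry": 0,"rz": 0.587},
  {"x": -0.93,"y": 0.107,"z": 0.09,"rx": 0,"ry": 0,"rz": 0.587},
  {"x": -0.93,"y": 0.107,"z": 0.09,"rx": 0,"ry": 0,"rz": 0.587},
  {"x": -0.93,"y": 0.107,"z": 0.09,"rx": 0,"ry": 0,"rz": 0.587},
  {"x": -0.93,"y": 0.107,"z": 0.09,"rx": 0,"ry": 0,"rz": 0.587},
  {"x": -0.93,"y": 0.107,"z": 0.09,"rx": 0,"ry": 0,"rz": 0.587},
], jaw=-1)

```text
t: 0.98
eef_pos: [464.7, 430.0, 191.7]
tcp_rot: [-3.141, 0.0, 2.098]
ft_force: [0.2, 0.7, -0.1]
opening: 0.998
grip_force: 0.0
```

Request:
step_arm([
  {"x": -0.93,"y": 0.107,"z": 0.09,"rx": 0,"ry": 0,"rz": 0.587},
  {"x": -0.93,"y": 0.107,"z": 0.09,"rx": 0,"ry": 0,"rz": 0.587},
  {"x": -0.93,"y": 0.107,"z": 0.09,"rx": 0,"ry": 0,"rz": 0.587},
  {"x": -0.93,"y": 0.107,"z": 0.09,"rx": 0,"ry": 0,"rz": 0.587},
  {"x": -0.93,"y": 0.107,"z": 0.09,"rx": 0,"ry": 0,"rz": 0.587},
  {"x": -0.93,"y": 0.107,"z": 0.09,"rx": 0,"ry": 0,"rz": 0.587},
  {"x": -0.93,"y": 0.107,"z": 0.09,"rx": 0,"ry": 0,"rz": 0.587},
  {"x": -0.93,"y": 0.107,"z": 0.09,"rx": 0,"ry": 0,"rz": 0.587},
  {"x": -0.93,"y": 0.107,"z": 0.09,"rx": 0,"ry": 0,"rz": 0.587},
  {"x": -0.93,"y": 0.107,"z": 0.09,"rx": 0,"ry": 0,"rz": 0.587},
])

```text
t: 1.82
eef_pos: [549.8, 215.5, 169.3]
tcp_rot: [-3.141, 0.0, 1.511]
ft_force: [0.6, 0.1, 0.3]
opening: 1.0
grip_force: 0.0
```

```bash
python3 - <<'E'
from h import *
c,W=shot("wrist","w2"); s=state(); print(s["eef_pos"],s["tcp_rot"],s["t"])
I=c["image"].astype(int); P=W.reshape(-1,3); C=I.reshape(-1,3)
near=(abs(P[:,0]-545)<90)&(abs(P[:,1]-218)<60)
pc=lambda a:np.percentile(a,[5,50,95]) if len(a) else None
for m in(near&(P[:,2]>50)&(P[:,2]<90)&(C.max(1)<90), near&(P[:,2]>62)&(P[:,2]<80)&(C[:,0]>110)):
    print(m.sum(),cv2.minAreaRect(P[m][:,:2].astype(np.float32)) if m.any() else 0,pc(P[m][:,2]))
E
```

```text
[549.98233789 212.27392556 168.8737908 ] [-3.14063313e+00  1.19249146e-03  1.50507958e+00] 1.8667
2217 ((541.5742797851562, 226.40020751953125), (68.33991241455078, 107.47215270996094), 86.70230865478516) [59.26061221 69.36955207 73.88971013]
2810 ((541.4736328125, 219.90737915039062), (81.28243255615234, 109.29846954345703), 86.93793487548828) [69.84226332 71.230756   74.97874235]
```

View pics/w2.png

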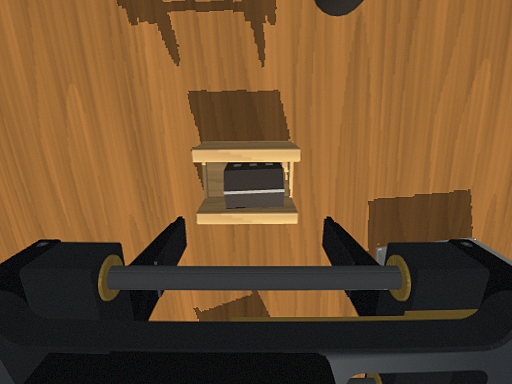

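The wrist view shows the house at columns 223-286, rows 162-208, towards the right (+x) end of the rack, whose fences lie at rows 152 and 217.

```bash
python3 - <<'E'
from h import *
W=np.load("w2.npy"); I=cv2.imread("pics/w2.png").astype(int)
b=np.s_[160:211,205:298]; P=W[b].reshape(-1,3); C=I[b].reshape(-1,3)
dark=(C.max(1)<100)|((C.max(1)-C.min(1))<25)
m=dark&(P[:,2]>64)&(P[:,2]<82)
r=cv2.minAreaRect(P[m][:,:2].astype(np.float32)); print(m.sum(),r)
M=np.zeros((384,512),np.uint8); M[b]=m.reshape(51,93)
k,l,s,ce=cv2.connectedComponentsWithStats(M); i=1+np.argmax(s[1:,4]); Q=W[l==i]; print(s[i],cv2.minAreaRect(Q[:,:2].astype(np.float32)),np.percentile(Q[:,0],[1,99]),np.percentile(Q[:,1],[1,99]),Q[:,2].max())
go(549.7,218,60,86.7,10)
E
```

```text
2237 ((555.7913818359375, 214.80296325683594), (46.65626907348633, 74.61919403076172), 88.01679229736328)
[ 224  168   60   41 2236] ((549.0530395507812, 216.8372802734375), (42.451168060302734, 61.038387298583984), 88.77845001220703) [519.08252311 578.99393011] [196.19498535 237.57038001] 77.0292099252662
row xyz [ 0.023 -0.002  0.435] rot [-0.001  0.001 -0.008] of 10
```

Request:
step_arm([
  {"x": 0.095,"y": -0.04,"z": 0.5,"rx": 0,"ry": 0,"rz": -0.15},
  {"x": 0.095,"y": 0,"z": 0.5,"rx": 0,"ry": 0,"rz": -0.15},
  {"x": 0,"y": 0,"z": 0.6,"rx": 0,"ry": 0,"rz": 0},
  {"x": 0,"y": 0,"z": 0.6,"rx": 0,"ry": 0,"rz": 0},
  {"x": 0,"y": 0,"z": 0.6,"rx": 0,"ry": 0,"rz": 0},
  {"x": 0,"y": 0,"z": 0.6,"rx": 0,"ry": 0,"rz": 0},
  {"x": 0,"y": 0,"z": 0.6,"rx": 0,"ry": 0,"rz": 0},
  {"x": 0,"y": 0,"z": 0.6,"rx": 0,"ry": 0,"rz": 0},
  {"x": 0,"y": 0,"z": 0.5,"rx": 0,"ry": 0,"rz": 0},
  {"x": 0,"y": 0,"z": 0.4,"rx": 0,"ry": 0,"rz": 0},
])

```text
t: 2.7
eef_pos: [548.5, 221.5, 30.9]
tcp_rot: [-3.141, 0.0, 1.544]
ft_force: [-0.5, -0.5, 0.3]
opening: 0.998
grip_force: 0.0
```

Request:
step_arm([
  {"x": 0,"y": 0,"z": 0,"rx": 0,"ry": 0,"rz": 0},
  {"x": 0,"y": 0,"z": 0,"rx": 0,"ry": 0,"rz": 0},
  {"x": 0,"y": 0,"z": 0,"rx": 0,"ry": 0,"rz": 0},
  {"x": 0,"y": 0,"z": 0,"rx": 0,"ry": 0,"rz": 0},
  {"x": 0,"y": 0,"z": 0,"rx": 0,"ry": 0,"rz": 0},
  {"x": 0,"y": 0,"z": 0,"rx": 0,"ry": 0,"rz": 0},
  {"x": 0,"y": 0,"z": 0,"rx": 0,"ry": 0,"rz": 0},
  {"x": 0,"y": 0,"z": 0,"rx": 0,"ry": 0,"rz": 0},
  {"x": 0,"y": 0,"z": 0,"rx": 0,"ry": 0,"rz": 0},
  {"x": 0,"y": 0,"z": 0,"rx": 0,"ry": 0,"rz": 0},
], jaw=1)

```text
t: 3.53
eef_pos: [549.2, 221.5, 32.8]
tcp_rot: [3.141, -0.0, 1.544]
ft_force: [-0.8, 0.1, 6.5]
opening: 0.654
grip_force: 29.9
```

Request:
step_arm([
  {"x": 0,"y": 0,"z": -0.3,"rx": 0,"ry": 0,"rz": 0},
  {"x": 0,"y": 0,"z": -0.6,"rx": 0,"ry": 0,"rz": 0},
  {"x": 0,"y": 0,"z": -0.8,"rx": 0,"ry": 0,"rz": 0},
  {"x": 0,"y": 0,"z": -0.8,"rx": 0,"ry": 0,"rz": 0},
  {"x": 0,"y": 0,"z": -0.7,"rx": 0,"ry": 0,"rz": 0},
  {"x": -0.2,"y": 0,"z": -0.3,"rx": 0,"ry": 0,"rz": 0},
  {"x": -0.6,"y": 0,"z": 0,"rx": 0,"ry": 0,"rz": 0},
  {"x": -0.9,"y": 0,"z": 0,"rx": 0,"ry": 0,"rz": 0},
  {"x": -0.9,"y": 0,"z": 0,"rx": 0,"ry": 0,"rz": 0},
  {"x": -0.9,"y": 0,"z": 0,"rx": 0,"ry": 0,"rz": 0},
])

```text
t: 4.37
eef_pos: [545.5, 132.0, 118.5]
tcp_rot: [-3.14, 0.0, 1.544]
ft_force: [0.2, 0.2, -2.2]
opening: 0.654
grip_force: 29.9
```

Request:
step_arm([
  {"x": -0.9,"y": 0,"z": 0,"rx": 0,"ry": 0,"rz": 0},
  {"x": -0.6,"y": 0,"z": 0,"rx": 0,"ry": 0,"rz": 0},
  {"x": -0.3,"y": 0,"z": 0.2,"rx": 0,"ry": 0,"rz": 0},
  {"x": 0,"y": 0,"z": 0.5,"rx": 0,"ry": 0,"rz": 0},
  {"x": 0,"y": 0,"z": 0.6,"rx": 0,"ry": 0,"rz": 0},
  {"x": 0,"y": 0,"z": 0.6,"rx": 0,"ry": 0,"rz": 0},
  {"x": 0,"y": 0,"z": 0.5,"rx": 0,"ry": 0,"rz": 0},
  {"x": 0,"y": 0,"z": 0.3,"rx": 0,"ry": 0,"rz": 0},
  {"x": 0,"y": 0,"z": 0.1,"rx": 0,"ry": 0,"rz": 0},
  {"x": 0,"y": 0,"z": 0,"rx": 0,"ry": 0,"rz": 0},
])

```text
t: 5.2
eef_pos: [544.8, 88.8, 48.8]
tcp_rot: [-3.14, 0.0, 1.544]
ft_force: [-0.7, 0.1, -1.8]
opening: 0.652
grip_force: 29.9
```

Request:
step_arm([
  {"x": 0,"y": 0,"z": 0.2,"rx": 0,"ry": 0,"rz": 0},
  {"x": 0,"y": 0,"z": 0.2,"rx": 0,"ry": 0,"rz": 0},
  {"x": 0,"y": 0,"z": 0.2,"rx": 0,"ry": 0,"rz": 0},
  {"x": 0,"y": 0,"z": 0.15,"rx": 0,"ry": 0,"rz": 0},
  {"x": 0,"y": 0,"z": 0.1,"rx": 0,"ry": 0,"rz": 0},
  {"x": 0,"y": 0,"z": 0.1,"rx": 0,"ry": 0,"rz": 0},
  {"x": 0,"y": 0,"z": 0.05,"rx": 0,"ry": 0,"rz": 0},
  {"x": 0,"y": 0,"z": 0.04,"rx": 0,"ry": 0,"rz": 0},
  {"x": 0,"y": 0,"z": 0,"rx": 0,"ry": 0,"rz": 0},
  {"x": 0,"y": 0,"z": 0,"rx": 0,"ry": 0,"rz": 0},
])

```text
t: 6.03
eef_pos: [545.3, 89.0, 23.7]
tcp_rot: [3.141, -0.0, 1.544]
ft_force: [0.0, 0.1, -1.4]
opening: 0.653
grip_force: 29.9
```

Request:
step_arm([
  {"x": 0,"y": 0,"z": 0.04,"rx": 0,"ry": 0,"rz": 0},
  {"x": 0,"y": 0,"z": 0.04,"rx": 0,"ry": 0,"rz": 0},
  {"x": 0,"y": 0,"z": 0.04,"rx": 0,"ry": 0,"rz": 0},
  {"x": 0,"y": 0,"z": 0,"rx": 0,"ry": 0,"rz": 0},
  {"x": 0,"y": 0,"z": 0,"rx": 0,"ry": 0,"rz": 0},
  {"x": 0,"y": 0,"z": 0,"rx": 0,"ry": 0,"rz": 0},
  {"x": 0,"y": 0,"z": 0,"rx": 0,"ry": 0,"rz": 0},
  {"x": 0,"y": 0,"z": 0,"rx": 0,"ry": 0,"rz": 0},
  {"x": 0,"y": 0,"z": 0,"rx": 0,"ry": 0,"rz": 0},
  {"x": 0,"y": 0,"z": 0,"rx": 0,"ry": 0,"rz": 0},
])

```text
t: 6.87
eef_pos: [545.3, 89.0, 20.7]
tcp_rot: [3.141, -0.0, 1.544]
ft_force: [-0.8, -0.2, 3.6]
opening: 0.649
grip_force: 30.0
```

Contact at 3.6 N: the house is on the bench. I'll let go, rise, look.

Request:
step_arm([
  {"x": 0,"y": 0,"z": 0,"rx": 0,"ry": 0,"rz": 0},
  {"x": 0,"y": 0,"z": 0,"rx": 0,"ry": 0,"rz": 0},
  {"x": 0,"y": 0,"z": 0,"rx": 0,"ry": 0,"rz": 0},
  {"x": 0,"y": 0,"z": 0,"rx": 0,"ry": 0,"rz": 0},
  {"x": 0,"y": 0,"z": 0,"rx": 0,"ry": 0,"rz": 0},
  {"x": 0,"y": 0,"z": 0,"rx": 0,"ry": 0,"rz": 0},
  {"x": 0,"y": 0,"z": 0,"rx": 0,"ry": 0,"rz": 0},
  {"x": 0,"y": 0,"z": 0,"rx": 0,"ry": 0,"rz": 0},
  {"x": 0,"y": 0,"z": 0,"rx": 0,"ry": 0,"rz": 0},
  {"x": 0,"y": 0,"z": 0,"rx": 0,"ry": 0,"rz": 0},
], jaw=-1)

```text
t: 7.7
eef_pos: [545.3, 89.0, 20.6]
tcp_rot: [3.142, -0.0, 1.544]
ft_force: [-0.1, -0.2, -0.1]
opening: 0.999
grip_force: 0.0
```

Request:
step_arm([
  {"x": 0,"y": 0,"z": -0.6,"rx": 0,"ry": 0,"rz": 0},
  {"x": 0,"y": 0,"z": -0.9,"rx": 0,"ry": 0,"rz": 0},
  {"x": 0,"y": 0,"z": -1,"rx": 0,"ry": 0,"rz": 0},
  {"x": 0,"y": 0,"z": -1,"rx": 0,"ry": 0,"rz": 0},
  {"x": 0,"y": 0,"z": -1,"rx": 0,"ry": 0,"rz": 0},
  {"x": 0,"y": 0,"z": -0.8,"rx": 0,"ry": 0,"rz": 0},
  {"x": 0,"y": 0,"z": -0.5,"rx": 0,"ry": 0,"rz": 0},
  {"x": 0,"y": 0,"z": 0,"rx": 0,"ry": 0,"rz": 0},
  {"x": 0,"y": 0,"z": 0,"rx": 0,"ry": 0,"rz": 0},
  {"x": 0,"y": 0,"z": 0,"rx": 0,"ry": 0,"rz": 0},
])

```text
t: 8.53
eef_pos: [544.8, 88.9, 164.7]
tcp_rot: [-3.14, 0.0, 1.544]
ft_force: [0.1, -0.2, -0.9]
opening: 1.001
grip_force: 0.0
```

```bash
cat >> h.py <<'E'
def house(W,I,x,y,z0,z1,r=60):
    with np.errstate(invalid="ignore"):
        m=(np.hypot(W[...,0]-x,W[...,1]-y)<r)&(W[...,2]>z0)&(W[...,2]<z1)&((I.max(2)<100)|(I.max(2).astype(int)-I.min(2)<25))
    k,l,s,ce=cv2.connectedComponentsWithStats(m.astype(np.uint8)); i=1+np.argmax(s[1:,4]); Q=W[l==i]
    print("house",s[i],cv2.minAreaRect(Q[:,:2].astype(np.float32)),"zmax",Q[:,2].max())
E
python3 - <<'E'
from h import *
c,W=shot("wrist","w3"); s=state(); print(s["eef_pos"],s["tcp_rot"],s["t"])
house(W,c["image"],545,85,45,75)
E
```

```text
[544.79086368  88.94252467 164.50355251] [-3.13986780e+00  4.49702660e-05  1.54379147e+00] 8.5833
house [ 226  171   58   39 2133] ((544.7017211914062, 84.84027099609375), (41.59027099609375, 61.00312805175781), 88.89376831054688) zmax 64.87796337175494
```

View pics/w3.png

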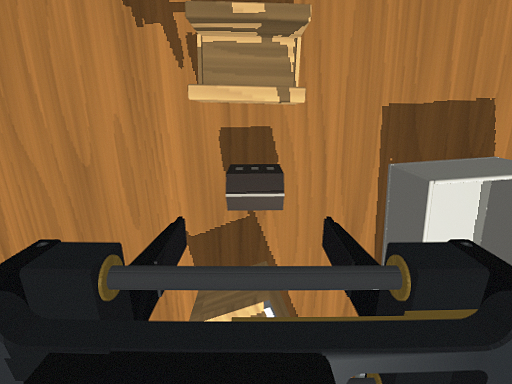

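The wrist view shows the house upright on the bench at (255,187), with the rack empty at (250,65).

Request:
step_arm([
  {"x": 0,"y": 0,"z": 0,"rx": 0,"ry": 0,"rz": 0.7},
  {"x": 0,"y": 0,"z": 0,"rx": 0,"ry": 0,"rz": 1},
  {"x": 0,"y": 0,"z": 0,"rx": 0,"ry": 0,"rz": 1},
  {"x": 0,"y": 0,"z": 0,"rx": 0,"ry": 0,"rz": 1},
  {"x": 0,"y": 0,"z": 0,"rx": 0,"ry": 0,"rz": 1},
  {"x": 0,"y": 0,"z": 0,"rx": 0,"ry": 0,"rz": 1},
  {"x": 0,"y": 0,"z": 0,"rx": 0,"ry": 0,"rz": 1},
  {"x": 0,"y": 0,"z": 0,"rx": 0,"ry": 0,"rz": 1},
  {"x": 0,"y": 0,"z": 0,"rx": 0,"ry": 0,"rz": 1},
  {"x": 0,"y": 0,"z": 0,"rx": 0,"ry": 0,"rz": 1},
])

```text
t: 9.42
eef_pos: [544.9, 88.9, 164.4]
tcp_rot: [-3.141, 0.002, 0.569]
ft_force: [0.8, -1.3, 0.3]
opening: 1.0
grip_force: 0.0
```

Request:
step_arm([
  {"x": 0,"y": 0,"z": 0.2,"rx": 0,"ry": 0,"rz": 1},
  {"x": 0,"y": 0,"z": 0.4,"rx": 0,"ry": 0,"rz": 1},
  {"x": 0,"y": 0,"z": 0.4,"rx": 0,"ry": 0,"rz": 1},
  {"x": 0,"y": 0,"z": 0.4,"rx": 0,"ry": 0,"rz": 1},
  {"x": 0,"y": 0,"z": 0.3,"rx": 0,"ry": 0,"rz": 1},
  {"x": 0,"y": 0,"z": 0.2,"rx": 0,"ry": 0,"rz": 0.8},
  {"x": 0,"y": 0.16,"z": 0.1,"rx": 0,"ry": 0,"rz": 0.2},
  {"x": 0,"y": 0,"z": 0,"rx": 0,"ry": 0,"rz": 0},
  {"x": 0,"y": 0,"z": 0,"rx": 0,"ry": 0,"rz": 0},
  {"x": 0,"y": 0,"z": 0,"rx": 0,"ry": 0,"rz": 0},
])

```text
t: 10.25
eef_pos: [545.3, 84.9, 115.7]
tcp_rot: [-3.142, -0.0, -0.024]
ft_force: [-0.4, 0.2, -0.5]
opening: 0.997
grip_force: 0.0
```

Request:
step_arm([
  {"x": 0,"y": 0,"z": 0.3,"rx": 0,"ry": 0,"rz": 0},
  {"x": 0,"y": 0,"z": 0.6,"rx": 0,"ry": 0,"rz": 0},
  {"x": 0,"y": 0,"z": 0.7,"rx": 0,"ry": 0,"rz": 0},
  {"x": 0,"y": 0,"z": 0.7,"rx": 0,"ry": 0,"rz": 0},
  {"x": 0,"y": 0,"z": 0.6,"rx": 0,"ry": 0,"rz": 0},
  {"x": 0,"y": 0,"z": 0.45,"rx": 0,"ry": 0,"rz": 0},
  {"x": 0,"y": 0,"z": 0.3,"rx": 0,"ry": 0,"rz": 0},
  {"x": 0,"y": 0,"z": 0.14,"rx": 0,"ry": 0,"rz": 0},
  {"x": 0,"y": 0,"z": 0,"rx": 0,"ry": 0,"rz": 0},
  {"x": 0,"y": 0,"z": 0,"rx": 0,"ry": 0,"rz": 0},
])

```text
t: 11.08
eef_pos: [545.5, 85.0, 21.2]
tcp_rot: [-3.141, -0.0, -0.026]
ft_force: [-0.3, -0.0, -0.4]
opening: 1.002
grip_force: 0.0
```

Request:
step_arm([
  {"x": 0,"y": 0,"z": 0,"rx": 0,"ry": 0,"rz": 0},
  {"x": 0,"y": 0,"z": 0,"rx": 0,"ry": 0,"rz": 0},
  {"x": 0,"y": 0,"z": 0,"rx": 0,"ry": 0,"rz": 0},
  {"x": 0,"y": 0,"z": 0,"rx": 0,"ry": 0,"rz": 0},
  {"x": 0,"y": 0,"z": 0,"rx": 0,"ry": 0,"rz": 0},
  {"x": 0,"y": 0,"z": 0,"rx": 0,"ry": 0,"rz": 0},
  {"x": 0,"y": 0,"z": 0,"rx": 0,"ry": 0,"rz": 0},
  {"x": 0,"y": 0,"z": 0,"rx": 0,"ry": 0,"rz": 0},
  {"x": 0,"y": 0,"z": 0,"rx": 0,"ry": 0,"rz": 0},
  {"x": 0,"y": 0,"z": 0,"rx": 0,"ry": 0,"rz": 0},
], jaw=1)

```text
t: 11.92
eef_pos: [545.3, 85.0, 20.9]
tcp_rot: [-3.142, -0.0, -0.026]
ft_force: [0.3, 0.2, -0.0]
opening: 0.436
grip_force: 30.0
```

Request:
step_arm([
  {"x": 0,"y": 0,"z": -0.3,"rx": 0,"ry": 0,"rz": 0},
  {"x": 0,"y": 0,"z": -0.7,"rx": 0,"ry": 0,"rz": 0},
  {"x": 0,"y": 0,"z": -1,"rx": 0,"ry": 0,"rz": 0},
  {"x": 0,"y": 0,"z": -1,"rx": 0,"ry": 0,"rz": 0},
  {"x": 0,"y": 0,"z": -1,"rx": 0,"ry": 0,"rz": 0},
  {"x": 0,"y": 0,"z": -1,"rx": 0,"ry": 0,"rz": 0},
  {"x": 0,"y": 0,"z": -1,"rx": 0,"ry": 0,"rz": 0},
  {"x": 0,"y": 0,"z": -0.6,"rx": 0,"ry": 0,"rz": 0},
  {"x": 0,"y": 0,"z": -0.2,"rx": 0,"ry": 0,"rz": 0},
  {"x": 0,"y": 0,"z": 0,"rx": 0,"ry": 0,"rz": 0},
])

```text
t: 12.75
eef_pos: [545.5, 85.0, 192.1]
tcp_rot: [-3.141, -0.002, -0.026]
ft_force: [0.1, 0.2, -2.5]
opening: 0.442
grip_force: 30.0
```

```bash
python3 -c "
from h import *
s=state();print(s['eef_pos'],s['tcp_rot'])
go(540,-262,190,19.7,15)"
```

```text
[545.46044657  84.99765177 192.09780444] [-3.14137323e+00 -2.18155094e-03 -2.61584827e-02]
row xyz [-0.15   0.918  0.005] rot [ 0.    -0.001 -0.247] of 15
```

Request:
step_arm([
  {"x": -0.15,"y": 0.92,"z": 0,"rx": 0,"ry": 0,"rz": -0.25},
  {"x": -0.15,"y": 0.92,"z": 0,"rx": 0,"ry": 0,"rz": -0.25},
  {"x": -0.15,"y": 0.92,"z": 0,"rx": 0,"ry": 0,"rz": -0.25},
  {"x": -0.15,"y": 0.92,"z": 0,"rx": 0,"ry": 0,"rz": -0.25},
  {"x": -0.15,"y": 0.92,"z": 0,"rx": 0,"ry": 0,"rz": -0.25},
  {"x": -0.15,"y": 0.92,"z": 0,"rx": 0,"ry": 0,"rz": -0.25},
  {"x": -0.15,"y": 0.92,"z": 0,"rx": 0,"ry": 0,"rz": -0.25},
  {"x": -0.15,"y": 0.92,"z": 0,"rx": 0,"ry": 0,"rz": -0.25},
  {"x": -0.15,"y": 0.92,"z": 0,"rx": 0,"ry": 0,"rz": -0.25},
  {"x": -0.15,"y": 0.92,"z": 0,"rx": 0,"ry": 0,"rz": -0.25},
])

```text
t: 13.58
eef_pos: [526.9, -147.7, 189.4]
tcp_rot: [-3.14, 0.002, 0.225]
ft_force: [0.9, -0.1, -1.4]
opening: 0.441
grip_force: 30.0
```

Request:
step_arm([
  {"x": -0.15,"y": 0.92,"z": 0,"rx": 0,"ry": 0,"rz": -0.25},
  {"x": -0.15,"y": 0.92,"z": 0,"rx": 0,"ry": 0,"rz": -0.25},
  {"x": -0.15,"y": 0.92,"z": 0,"rx": 0,"ry": 0,"rz": -0.25},
  {"x": -0.15,"y": 0.92,"z": 0,"rx": 0,"ry": 0,"rz": -0.25},
  {"x": -0.15,"y": 0.92,"z": 0,"rx": 0,"ry": 0,"rz": -0.25},
  {"x": 0,"y": 0,"z": 0,"rx": 0,"ry": 0,"rz": 0},
  {"x": 0,"y": 0,"z": 0,"rx": 0,"ry": 0,"rz": 0},
  {"x": 0,"y": 0,"z": 0,"rx": 0,"ry": 0,"rz": 0},
  {"x": 0,"y": 0,"z": 0,"rx": 0,"ry": 0,"rz": 0},
  {"x": 0,"y": 0,"z": 0,"rx": 0,"ry": 0,"rz": 0},
])

```text
t: 14.42
eef_pos: [540.7, -261.5, 190.7]
tcp_rot: [-3.141, 0.0, 0.35]
ft_force: [-0.2, 0.2, -2.1]
opening: 0.436
grip_force: 30.0
```

```bash
python3 - <<'E'
from h import *
c,W=shot("wrist","w4"); s=state(); print(s["eef_pos"],s["tcp_rot"],s["t"])
E
```

```text
[ 540.80502351 -261.65115176  190.83024016] [-3.14130840e+00  2.70503409e-05  3.49586075e-01] 14.4667
```

View pics/w4.png

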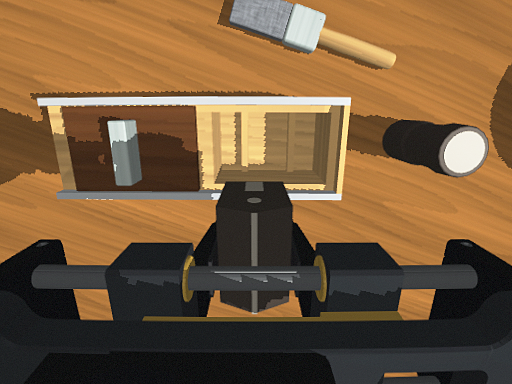

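The wrist view shows the pocket's floor around (270,145) with battens at columns 243 and 293, the hatch at columns 65-198 with the bar at (122,152), and the held house at (253,245), upright.

```bash
python3 - <<'E'
from h import *
W=np.load("w4.npy"); I=cv2.imread("pics/w4.png").astype(int)
b=np.s_[90:205,30:365]; P=W[b].reshape(-1,3); C=I[b].reshape(-1,3)
m=(P[:,2]>88)&(P[:,2]<100)&(C.min(1)>110)   # metal strips
r=cv2.minAreaRect(P[m][:,:2].astype(np.float32)); print("strips",m.sum(),r)
m2=(P[:,2]>108)&(P[:,2]<125); print("bar",m2.sum(),cv2.minAreaRect(P[m2][:,:2].astype(np.float32)))
o=np.array([585.7,-262.6])
for a in (19.7,):
    A=np.radians(a); ex=np.array([np.cos(A),np.sin(A)]); ey=np.array([-ex[1],ex[0]])
    q=np.c_[(P[:,:2]-o)@ex,(P[:,:2]-o)@ey,P[:,2]]
    s=q[m]; far=s[s[:,0]>20]; near=s[s[:,0]<-20]
    for n,k in(("far",far),("near",near)):
        if len(k)>20: print(n,len(k),"x",np.percentile(k[:,0],[1,50,99]),"y",np.percentile(k[:,1],[1,99]),"slope",np.polyfit(k[:,1],k[:,0],1)[0])
    # height profile along y for x in 5..30
    for y in range(-72,80,3):
        k=q[(q[:,0]>0)&(q[:,0]<30)&(abs(q[:,1]-y)<1.5)]
        print((y,len(k),*np.round(np.percentile(k[:,2],[10,50,90]))) if len(k) else (y,0),end=" ")
E
```

```text
strips 4326 ((560.3766479492188, -191.6878662109375), (102.3035659790039, 300.707275390625), 20.09296989440918)
bar 1381 ((539.0609741210938, -132.1705780029297), (59.567928314208984, 17.23060417175293), 19.947893142700195)
far 2602 x [22.89897387 47.30870536 51.51521597] y [-73.8649047  222.23425766] slope 0.008550469816740793
near 1497 x [-50.84521407 -46.83743914 -23.03939136] y [-73.87506035 222.61714053] slope -0.021899306097660293
(-72, 95, np.float64(93.0), np.float64(94.0), np.float64(95.0)) (-69, 201, np.float64(82.0), np.float64(88.0), np.float64(95.0)) (-66, 88, np.float64(81.0), np.float64(82.0), np.float64(83.0)) (-63, 83, np.float64(81.0), np.float64(82.0), np.float64(83.0)) (-60, 476, np.float64(16.0), np.float64(53.0), np.float64(81.0)) (-57, 59, np.float64(10.0), np.float64(11.0), np.float64(12.0)) (-54, 57, np.float64(10.0), np.float64(11.0), np.float64(12.0)) (-51, 51, np.float64(11.0), np.float64(11.0), np.float64(12.0)) (-48, 58, np.float64(10.0), np.float64(11.0), np.float64(12.0)) (-45, 55, np.float64(10.0), np.float64(11.0), np.float64(12.0)) (-42, 57, np.floa
[... 1874 characters left out ...]
2.0)) (48, 61, np.float64(11.0), np.float64(11.0), np.float64(13.0)) (51, 59, np.float64(10.0), np.float64(11.0), np.float64(12.0)) (54, 48, np.float64(11.0), np.float64(11.0), np.float64(12.0)) (57, 62, np.float64(10.0), np.float64(11.0), np.float64(12.0)) (60, 310, np.float64(20.0), np.float64(62.0), np.float64(82.0)) (63, 90, np.float64(81.0), np.float64(82.0), np.float64(83.0)) (66, 89, np.float64(82.0), np.float64(82.0), np.float64(83.0)) (69, 87, np.float64(82.0), np.float64(82.0), np.float64(83.0)) (72, 90, np.float64(81.0), np.float64(82.0), np.float64(83.0)) (75, 153, np.float64(83.0), np.float64(91.0), np.float64(93.0)) (78, 95, np.float64(91.0), np.float64(92.0), np.float64(93.0))
```

Request:
step_arm([
  {"x": 0.2,"y": 0.084,"z": 0,"rx": 0,"ry": 0,"rz": 0},
  {"x": 0.4,"y": 0.15,"z": 0.2,"rx": 0,"ry": 0,"rz": 0},
  {"x": 0.5,"y": 0.2,"z": 0.4,"rx": 0,"ry": 0,"rz": 0},
  {"x": 0.4,"y": 0.15,"z": 0.6,"rx": 0,"ry": 0,"rz": 0},
  {"x": 0.216,"y": 0.1,"z": 0.6,"rx": 0,"ry": 0,"rz": 0},
  {"x": 0,"y": 0,"z": 0.6,"rx": 0,"ry": 0,"rz": 0},
  {"x": 0,"y": 0,"z": 0.4,"rx": 0,"ry": 0,"rz": 0},
  {"x": 0,"y": 0,"z": 0.2,"rx": 0,"ry": 0,"rz": 0},
  {"x": 0,"y": 0,"z": 0,"rx": 0,"ry": 0,"rz": 0},
  {"x": 0,"y": 0,"z": 0,"rx": 0,"ry": 0,"rz": 0},
])

```text
t: 15.3
eef_pos: [587.1, -264.0, 116.0]
tcp_rot: [-3.142, -0.0, 0.349]
ft_force: [-0.4, 0.3, -2.4]
opening: 0.442
grip_force: 30.0
```

```bash
python3 - <<'E'
from h import *
s=state();print(s['eef_pos'],s['tcp_rot'],s['t']); go(587,-263.1,s['eef_pos'][2],20.05,1)
c,W=shot("scene","s2"); house(W,c["image"],587,-263,85,160)
i=c["image"][110:210,120:290,::-1]; cv2.imwrite("pics/s2c.png",cv2.resize(i,None,fx=4,fy=4,interpolation=cv2.INTER_CUBIC))
E
```

```text
[ 587.07533579 -264.01165504  116.02502315] [-3.14158461e+00 -1.51881572e-04  3.48685049e-01] 15.3
row xyz [ 0.01  -0.035  0.   ] rot [-0.    -0.002 -0.013] of 1
house [162 127  31  30 514] ((576.885498046875, -263.97967529296875), (86.02320861816406, 58.0877571105957), 12.446937561035156) zmax 159.98335956152533
```

View pics/s2c.png

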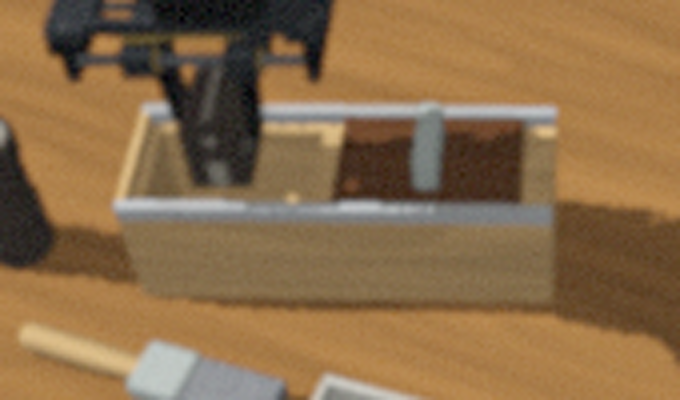

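The enlarged scene view shows the house at (222,140) above the pocket, well clear of its walls, with the hatch still open. I'll lower it.

Request:
step_arm([
  {"x": 0.01,"y": -0.03,"z": 0.2,"rx": 0,"ry": 0,"rz": 0},
  {"x": 0,"y": 0,"z": 0.3,"rx": 0,"ry": 0,"rz": 0},
  {"x": 0,"y": 0,"z": 0.4,"rx": 0,"ry": 0,"rz": 0},
  {"x": 0,"y": 0,"z": 0.4,"rx": 0,"ry": 0,"rz": 0},
  {"x": 0,"y": 0,"z": 0.4,"rx": 0,"ry": 0,"rz": 0},
  {"x": 0,"y": 0,"z": 0.4,"rx": 0,"ry": 0,"rz": 0},
  {"x": 0,"y": 0,"z": 0.4,"rx": 0,"ry": 0,"rz": 0},
  {"x": 0,"y": 0,"z": 0.3,"rx": 0,"ry": 0,"rz": 0},
  {"x": 0,"y": 0,"z": 0.2,"rx": 0,"ry": 0,"rz": 0},
  {"x": 0,"y": 0,"z": 0.1,"rx": 0,"ry": 0,"rz": 0},
])

```text
t: 16.18
eef_pos: [586.7, -263.0, 37.3]
tcp_rot: [-3.141, 0.001, 0.349]
ft_force: [-0.3, -0.1, -2.3]
opening: 0.446
grip_force: 30.0
```

Request:
step_arm([
  {"x": 0,"y": 0,"z": 0.05,"rx": 0,"ry": 0,"rz": 0},
  {"x": 0,"y": 0,"z": 0.05,"rx": 0,"ry": 0,"rz": 0},
  {"x": 0,"y": 0,"z": 0.03,"rx": 0,"ry": 0,"rz": 0},
  {"x": 0,"y": 0,"z": 0.03,"rx": 0,"ry": 0,"rz": 0},
  {"x": 0,"y": 0,"z": 0,"rx": 0,"ry": 0,"rz": 0},
  {"x": 0,"y": 0,"z": 0,"rx": 0,"ry": 0,"rz": 0},
  {"x": 0,"y": 0,"z": 0,"rx": 0,"ry": 0,"rz": 0},
  {"x": 0,"y": 0,"z": 0,"rx": 0,"ry": 0,"rz": 0},
  {"x": 0,"y": 0,"z": 0,"rx": 0,"ry": 0,"rz": 0},
  {"x": 0,"y": 0,"z": 0,"rx": 0,"ry": 0,"rz": 0},
])

```text
t: 17.02
eef_pos: [586.9, -263.1, 34.4]
tcp_rot: [-3.142, -0.0, 0.349]
ft_force: [-0.1, -0.7, -0.4]
opening: 0.441
grip_force: 30.0
```

Request:
step_arm([
  {"x": 0,"y": 0,"z": 0.03,"rx": 0,"ry": 0,"rz": 0},
  {"x": 0,"y": 0,"z": 0.03,"rx": 0,"ry": 0,"rz": 0},
  {"x": 0,"y": 0,"z": 0.02,"rx": 0,"ry": 0,"rz": 0},
  {"x": 0,"y": 0,"z": 0,"rx": 0,"ry": 0,"rz": 0},
  {"x": 0,"y": 0,"z": 0,"rx": 0,"ry": 0,"rz": 0},
  {"x": 0,"y": 0,"z": 0,"rx": 0,"ry": 0,"rz": 0},
  {"x": 0,"y": 0,"z": 0,"rx": 0,"ry": 0,"rz": 0},
  {"x": 0,"y": 0,"z": 0,"rx": 0,"ry": 0,"rz": 0},
  {"x": 0,"y": 0,"z": 0,"rx": 0,"ry": 0,"rz": 0},
  {"x": 0,"y": 0,"z": 0,"rx": 0,"ry": 0,"rz": 0},
])

```text
t: 17.85
eef_pos: [587.0, -263.1, 32.9]
tcp_rot: [3.141, -0.0, 0.349]
ft_force: [-2.8, 0.1, 5.8]
opening: 0.439
grip_force: 30.0
```

Request:
step_arm([
  {"x": 0,"y": 0,"z": 0,"rx": 0,"ry": 0,"rz": 0},
  {"x": 0,"y": 0,"z": 0,"rx": 0,"ry": 0,"rz": 0},
  {"x": 0,"y": 0,"z": 0,"rx": 0,"ry": 0,"rz": 0},
  {"x": 0,"y": 0,"z": 0,"rx": 0,"ry": 0,"rz": 0},
  {"x": 0,"y": 0,"z": 0,"rx": 0,"ry": 0,"rz": 0},
  {"x": 0,"y": 0,"z": 0,"rx": 0,"ry": 0,"rz": 0},
  {"x": 0,"y": 0,"z": 0,"rx": 0,"ry": 0,"rz": 0},
  {"x": 0,"y": 0,"z": 0,"rx": 0,"ry": 0,"rz": 0},
  {"x": 0,"y": 0,"z": 0,"rx": 0,"ry": 0,"rz": 0},
  {"x": 0,"y": 0,"z": 0,"rx": 0,"ry": 0,"rz": 0},
], jaw=-0.3)

```text
t: 18.68
eef_pos: [586.9, -263.1, 32.4]
tcp_rot: [-3.142, -0.0, 0.349]
ft_force: [-0.1, -0.1, -0.4]
opening: 0.649
grip_force: 0.0
```

Request:
step_arm([
  {"x": 0,"y": 0,"z": -0.3,"rx": 0,"ry": 0,"rz": 0},
  {"x": 0,"y": 0,"z": -0.6,"rx": 0,"ry": 0,"rz": 0},
  {"x": 0,"y": 0,"z": -0.9,"rx": 0,"ry": 0,"rz": 0},
  {"x": 0,"y": 0,"z": -1,"rx": 0,"ry": 0,"rz": 0},
  {"x": 0,"y": 0,"z": -1,"rx": 0,"ry": 0,"rz": 0},
  {"x": 0,"y": 0,"z": -1,"rx": 0,"ry": 0,"rz": 0},
  {"x": -1,"y": 0,"z": -0.6,"rx": 0,"ry": 0,"rz": 0},
  {"x": -1,"y": 0,"z": -0.3,"rx": 0,"ry": 0,"rz": 0},
  {"x": 0,"y": 0,"z": 0,"rx": 0,"ry": 0,"rz": 0},
  {"x": 0,"y": 0,"z": 0,"rx": 0,"ry": 0,"rz": 0},
])

```text
t: 19.52
eef_pos: [539.5, -280.7, 176.2]
tcp_rot: [3.14, -0.001, 0.347]
ft_force: [-0.1, 0.1, -0.3]
opening: 0.654
grip_force: 0.0
```

```bash
python3 - <<'E'
from h import *
c,W=shot("wrist","w5"); s=state(); print(s["eef_pos"],s["tcp_rot"],s["t"],s["opening"])
house(W,c["image"],587,-263,62,82,45)
P=W[90:260,20:365].reshape(-1,3); m=(P[:,2]>108)&(P[:,2]<125); print("bar",m.sum(),cv2.minAreaRect(P[m][:,:2].astype(np.float32)))
E
```

```text
[ 540.04152925 -280.39419101  175.4971984 ] [ 3.14095531e+00 -7.72904202e-04  3.48017323e-01] 19.5667 0.6473104257710758
house [ 233  110   41   63 2380] ((586.4887084960938, -263.49200439453125), (62.306331634521484, 40.941349029541016), 20.34720802307129) zmax 77.3028822525821
bar 1644 ((539.22021484375, -131.99917602539062), (59.13074493408203, 17.2482852935791), 19.322479248046875)
```

View pics/w5.png

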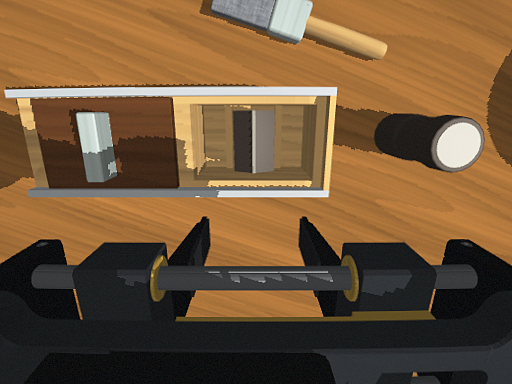

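The wrist view shows the house seated in the pocket at (253,140) between the battens, and the bar at (97,147). Both measurements agree with the model, so I'll go to the bar.

Request:
step_arm([
  {"x": 0.1,"y": -0.3,"z": 0,"rx": 0,"ry": 0,"rz": 0},
  {"x": 0.25,"y": -0.7,"z": 0,"rx": 0,"ry": 0,"rz": 0},
  {"x": 0.3,"y": -0.8,"z": 0,"rx": 0,"ry": 0,"rz": 0},
  {"x": 0.3,"y": -0.8,"z": 0,"rx": 0,"ry": 0,"rz": 0},
  {"x": 0.3,"y": -0.8,"z": 0,"rx": 0,"ry": 0,"rz": 0},
  {"x": 0.3,"y": -0.8,"z": 0,"rx": 0,"ry": 0,"rz": 0},
  {"x": 0.25,"y": -0.8,"z": 0,"rx": 0,"ry": 0,"rz": 0},
  {"x": 0.2,"y": -0.58,"z": 0,"rx": 0,"ry": 0,"rz": 0},
  {"x": 0,"y": 0,"z": 0.2,"rx": 0,"ry": 0,"rz": 0},
  {"x": 0,"y": 0,"z": 0.4,"rx": 0,"ry": 0,"rz": 0},
])

```text
t: 20.4
eef_pos: [540.0, -131.0, 159.9]
tcp_rot: [3.141, -0.001, 0.351]
ft_force: [0.8, -1.0, -0.4]
opening: 0.651
grip_force: 0.0
```

Request:
step_arm([
  {"x": 0,"y": 0,"z": 0.4,"rx": 0,"ry": 0,"rz": 0},
  {"x": 0,"y": 0,"z": 0.4,"rx": 0,"ry": 0,"rz": 0},
  {"x": 0,"y": 0,"z": 0.4,"rx": 0,"ry": 0,"rz": 0},
  {"x": 0,"y": 0,"z": 0.4,"rx": 0,"ry": 0,"rz": 0},
  {"x": 0,"y": 0,"z": 0.4,"rx": 0,"ry": 0,"rz": 0},
  {"x": 0,"y": 0,"z": 0.2,"rx": 0,"ry": 0,"rz": 0},
  {"x": 0,"y": 0,"z": 0.15,"rx": 0,"ry": 0,"rz": 0},
  {"x": 0,"y": 0,"z": 0.1,"rx": 0,"ry": 0,"rz": 0},
  {"x": 0,"y": 0,"z": 0,"rx": 0,"ry": 0,"rz": 0},
  {"x": 0,"y": 0,"z": 0,"rx": 0,"ry": 0,"rz": 0},
])

```text
t: 21.23
eef_pos: [539.4, -132.1, 98.8]
tcp_rot: [3.141, -0.0, 0.349]
ft_force: [0.4, -0.3, -0.3]
opening: 0.648
grip_force: 0.0
```

Request:
step_arm([
  {"x": 0,"y": 0,"z": 0,"rx": 0,"ry": 0,"rz": 0},
  {"x": 0,"y": 0,"z": 0,"rx": 0,"ry": 0,"rz": 0},
  {"x": 0,"y": 0,"z": 0,"rx": 0,"ry": 0,"rz": 0},
  {"x": 0,"y": 0,"z": 0,"rx": 0,"ry": 0,"rz": 0},
  {"x": 0,"y": 0,"z": 0,"rx": 0,"ry": 0,"rz": 0},
  {"x": 0,"y": 0,"z": 0,"rx": 0,"ry": 0,"rz": 0},
  {"x": 0,"y": 0,"z": 0,"rx": 0,"ry": 0,"rz": 0},
  {"x": 0,"y": 0,"z": 0,"rx": 0,"ry": 0,"rz": 0},
  {"x": 0,"y": 0,"z": 0,"rx": 0,"ry": 0,"rz": 0},
  {"x": 0,"y": 0,"z": 0,"rx": 0,"ry": 0,"rz": 0},
], jaw=1)

```text
t: 22.07
eef_pos: [539.2, -132.0, 98.6]
tcp_rot: [-3.141, -0.0, 0.349]
ft_force: [-0.3, 0.4, 1.7]
opening: 0.17
grip_force: 30.0
```

```bash
python3 -c "
from h import *
s=state();print(s['eef_pos'],s['tcp_rot'],s['t'],s['opening'],s['ft_force'])
p=np.array([586.4,-263.1]);A=np.radians(20);e=np.array([-np.sin(A),np.cos(A)])
print('opening est',(s['eef_pos'][:2]-p)@e+3)
t=p-3*e; go(*t,s['eef_pos'][2],np.degrees(s['tcp_rot'][2]),10)"
```

```text
[ 539.24554552 -131.95289907   98.6267121 ] [-3.14138305e+00 -6.53483043e-05  3.48655815e-01] 22.0667 0.16972487031303038 [-0.28873625  0.36483483  1.70518669]
opening est 142.36573626107432
row xyz [-0.002  0.569 -0.   ] rot [-0. -0.  0.] of 10
```

Request:
step_arm([
  {"x": 0,"y": 0.1,"z": 0,"rx": 0,"ry": 0,"rz": 0},
  {"x": 0,"y": 0.2,"z": 0,"rx": 0,"ry": 0,"rz": 0},
  {"x": 0,"y": 0.3,"z": 0,"rx": 0,"ry": 0,"rz": 0},
  {"x": 0,"y": 0.3,"z": 0,"rx": 0,"ry": 0,"rz": 0},
  {"x": 0,"y": 0.3,"z": 0,"rx": 0,"ry": 0,"rz": 0},
  {"x": 0,"y": 0.3,"z": 0,"rx": 0,"ry": 0,"rz": 0},
  {"x": 0,"y": 0.3,"z": 0,"rx": 0,"ry": 0,"rz": 0},
  {"x": 0,"y": 0.3,"z": 0,"rx": 0,"ry": 0,"rz": 0},
  {"x": 0,"y": 0.3,"z": 0,"rx": 0,"ry": 0,"rz": 0},
  {"x": 0,"y": 0.3,"z": 0,"rx": 0,"ry": 0,"rz": 0},
])

```text
t: 22.9
eef_pos: [562.5, -196.3, 98.6]
tcp_rot: [-3.141, 0.0, 0.349]
ft_force: [-2.1, 1.9, 3.6]
opening: 0.168
grip_force: 30.0
```

Request:
step_arm([
  {"x": 0,"y": 0.3,"z": 0,"rx": 0,"ry": 0,"rz": 0},
  {"x": 0,"y": 0.3,"z": 0,"rx": 0,"ry": 0,"rz": 0},
  {"x": 0,"y": 0.3,"z": 0,"rx": 0,"ry": 0,"rz": 0},
  {"x": 0,"y": 0.3,"z": 0,"rx": 0,"ry": 0,"rz": 0},
  {"x": 0,"y": 0.3,"z": 0,"rx": 0,"ry": 0,"rz": 0},
  {"x": 0,"y": 0.3,"z": 0,"rx": 0,"ry": 0,"rz": 0},
  {"x": 0,"y": 0.3,"z": 0,"rx": 0,"ry": 0,"rz": 0},
  {"x": 0,"y": 0.2,"z": 0,"rx": 0,"ry": 0,"rz": 0},
  {"x": 0,"y": 0.1,"z": 0,"rx": 0,"ry": 0,"rz": 0},
  {"x": 0,"y": 0,"z": 0,"rx": 0,"ry": 0,"rz": 0},
])

```text
t: 23.73
eef_pos: [583.0, -253.1, 98.7]
tcp_rot: [3.141, -0.0, 0.349]
ft_force: [-5.0, -4.9, 3.5]
opening: 0.17
grip_force: 30.0
```

Request:
step_arm([
  {"x": 0,"y": 0.05,"z": 0,"rx": 0,"ry": 0,"rz": 0},
  {"x": 0,"y": 0.1,"z": 0,"rx": 0,"ry": 0,"rz": 0},
  {"x": 0,"y": 0.1,"z": 0,"rx": 0,"ry": 0,"rz": 0},
  {"x": 0,"y": 0.1,"z": 0,"rx": 0,"ry": 0,"rz": 0},
  {"x": 0,"y": 0.05,"z": 0,"rx": 0,"ry": 0,"rz": 0},
  {"x": 0,"y": 0.04,"z": 0,"rx": 0,"ry": 0,"rz": 0},
  {"x": 0,"y": 0.04,"z": 0,"rx": 0,"ry": 0,"rz": 0},
  {"x": 0,"y": 0,"z": 0,"rx": 0,"ry": 0,"rz": 0},
  {"x": 0,"y": 0,"z": 0,"rx": 0,"ry": 0,"rz": 0},
  {"x": 0,"y": 0,"z": 0,"rx": 0,"ry": 0,"rz": 0},
])

```text
t: 24.57
eef_pos: [586.8, -263.5, 98.7]
tcp_rot: [3.141, 0.0, 0.349]
ft_force: [-4.4, -0.3, 4.8]
opening: 0.167
grip_force: 30.0
```

Request:
step_arm([
  {"x": 0,"y": 0.04,"z": 0,"rx": 0,"ry": 0,"rz": 0},
  {"x": 0,"y": 0.04,"z": 0,"rx": 0,"ry": 0,"rz": 0},
  {"x": 0,"y": 0.04,"z": 0,"rx": 0,"ry": 0,"rz": 0},
  {"x": 0,"y": 0,"z": 0,"rx": 0,"ry": 0,"rz": 0},
  {"x": 0,"y": 0,"z": 0,"rx": 0,"ry": 0,"rz": 0},
  {"x": 0,"y": 0,"z": 0,"rx": 0,"ry": 0,"rz": 0},
  {"x": 0,"y": 0,"z": 0,"rx": 0,"ry": 0,"rz": 0},
  {"x": 0,"y": 0,"z": 0,"rx": 0,"ry": 0,"rz": 0},
  {"x": 0,"y": 0,"z": 0,"rx": 0,"ry": 0,"rz": 0},
  {"x": 0,"y": 0,"z": 0,"rx": 0,"ry": 0,"rz": 0},
])

```text
t: 25.4
eef_pos: [587.5, -265.6, 98.6]
tcp_rot: [-3.14, 0.001, 0.349]
ft_force: [-7.3, 2.7, 5.7]
opening: 0.167
grip_force: 30.0
```

Request:
step_arm([
  {"x": 0,"y": 0.04,"z": 0,"rx": 0,"ry": 0,"rz": 0},
  {"x": 0,"y": 0.04,"z": 0,"rx": 0,"ry": 0,"rz": 0},
  {"x": 0,"y": 0,"z": 0,"rx": 0,"ry": 0,"rz": 0},
  {"x": 0,"y": 0,"z": 0,"rx": 0,"ry": 0,"rz": 0},
  {"x": 0,"y": 0,"z": 0,"rx": 0,"ry": 0,"rz": 0},
  {"x": 0,"y": 0,"z": 0,"rx": 0,"ry": 0,"rz": 0},
  {"x": 0,"y": 0,"z": 0,"rx": 0,"ry": 0,"rz": 0},
  {"x": 0,"y": 0,"z": 0,"rx": 0,"ry": 0,"rz": 0},
  {"x": 0,"y": 0,"z": 0,"rx": 0,"ry": 0,"rz": 0},
  {"x": 0,"y": 0,"z": 0,"rx": 0,"ry": 0,"rz": 0},
])

```text
t: 26.23
eef_pos: [587.5, -265.6, 98.6]
tcp_rot: [-3.137, 0.002, 0.349]
ft_force: [-9.4, 14.0, 9.9]
opening: 0.166
grip_force: 30.0
```

It's against the frame: 2 mm of command gave no motion and the force rose to 14 N. I'll let go and rise.

Request:
step_arm([
  {"x": 0,"y": 0,"z": 0,"rx": 0,"ry": 0,"rz": 0},
  {"x": 0,"y": 0,"z": 0,"rx": 0,"ry": 0,"rz": 0},
  {"x": 0,"y": 0,"z": 0,"rx": 0,"ry": 0,"rz": 0},
  {"x": 0,"y": 0,"z": 0,"rx": 0,"ry": 0,"rz": 0},
  {"x": 0,"y": 0,"z": 0,"rx": 0,"ry": 0,"rz": 0},
  {"x": 0,"y": 0,"z": 0,"rx": 0,"ry": 0,"rz": 0},
  {"x": 0,"y": 0,"z": 0,"rx": 0,"ry": 0,"rz": 0},
  {"x": 0,"y": 0,"z": 0,"rx": 0,"ry": 0,"rz": 0},
  {"x": 0,"y": 0,"z": 0,"rx": 0,"ry": 0,"rz": 0},
  {"x": 0,"y": 0,"z": 0,"rx": 0,"ry": 0,"rz": 0},
], jaw=-0.3)

```text
t: 27.07
eef_pos: [588.6, -267.9, 98.6]
tcp_rot: [-3.142, -0.0, 0.349]
ft_force: [0.1, -0.3, -0.8]
opening: 0.649
grip_force: 0.0
```

Request:
step_arm([
  {"x": 0,"y": 0,"z": -0.3,"rx": 0,"ry": 0,"rz": 0},
  {"x": 0,"y": 0,"z": -0.6,"rx": 0,"ry": 0,"rz": 0},
  {"x": 0,"y": 0,"z": -0.9,"rx": 0,"ry": 0,"rz": 0},
  {"x": 0,"y": 0,"z": -0.9,"rx": 0,"ry": 0,"rz": 0},
  {"x": -0.8,"y": 0,"z": -0.6,"rx": 0,"ry": 0,"rz": 0},
  {"x": -0.8,"y": 0,"z": -0.3,"rx": 0,"ry": 0,"rz": 0},
  {"x": -0.4,"y": 0,"z": 0,"rx": 0,"ry": 0,"rz": 0},
  {"x": 0,"y": 0,"z": 0,"rx": 0,"ry": 0,"rz": 0},
  {"x": 0,"y": 0,"z": 0,"rx": 0,"ry": 0,"rz": 0},
  {"x": 0,"y": 0,"z": 0,"rx": 0,"ry": 0,"rz": 0},
])

```text
t: 27.9
eef_pos: [542.1, -284.7, 188.0]
tcp_rot: [-3.141, 0.0, 0.349]
ft_force: [1.0, 0.7, -0.3]
opening: 0.653
grip_force: 0.0
```

```bash
python3 - <<'E'
from h import *
c,W=shot("wrist","w6"); s=state(); print(s["eef_pos"],s["t"],s["opening"],s["ft_force"])
P=W[60:240,:].reshape(-1,3); m=(P[:,2]>110)&(P[:,2]<125)&(abs(P[:,0]-587)<60)&(abs(P[:,1]+265)<60); r=cv2.minAreaRect(P[m][:,:2].astype(np.float32)); print("bar",m.sum(),r)
A=np.radians(20); print((np.array(r[0])-[586.4,-263.1])@[-np.sin(A),np.cos(A)]+3)
E
```

```text
[ 542.19014935 -284.62116775  187.93478799] 27.95 0.6488793923381005 [-1.18963637 -0.51229476  0.04377675]
bar 1166 ((587.7747192382812, -265.8331298828125), (59.42876434326172, 15.476444244384766), 20.376026153564453)
-0.03848365343785476
```

View pics/w6.png

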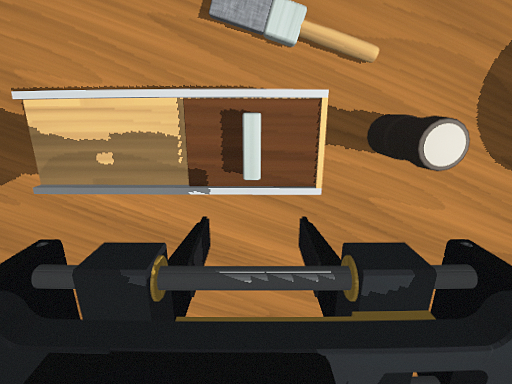

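The wrist view shows the hatch shut against the frame (right edge at column 322, bar at (252,147)). The brush and tower are where they were.

```bash
python3 -c "
from cell import *
print(job_done())"
```

```text
the job is handed in; nothing more can be done
None
```

I set the house upright on the floor of the case's pocket between the battens, closed the hatch against the frame (measured opening about 0 mm) and let go, then handed the job in at about 28 s; no verdict came back.

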